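Index the sample carousel to the next hole

TASK

Bring the red-capped vial under the sampling needle by indexing the carousel by one hole: with the fingertips press the black plunger down until it is out of its hole, turn the table by pushing (the way that takes the red cap to the needle) and let the plunger spring fully up into the next hole, so that the table is locked again. Only press and push, gently: nothing is to be gripped or lifted, the vials are not to be touched, and the other things on the bench stay where they are.

Things in the scene. Friction and masses are not known exactly. Their poses are not given: they have to be found in the camera images.
- carousel: fixed base of the hand-indexed sample carousel: grey, round, 300 mm across. Origin: on the turning axis at bench height; z up; its x axis points from the turning axis to the needle. On the far side a steel pillar (172 mm from the axis) carries the needle's arm, top 147 mm above the bench.
- ring_top (a point): point on the turning axis at the level of the top face of the base's steel index ring, 28 mm above the bench. Eight index holes (16 mm) lie in the ring on a 120 mm radius, 45 degrees (0.785 rad) apart, joined by a narrow slot.
- turntable (a joint): angle of the dark grey vial turntable, rad: 0 at the start (locked in a hole), positive = anticlockwise seen from above. Index holes at 0 and at every 0.785 either way, end stops at 2.2. Turns stiffly (about 0.1 N m, that is 1 N at the plunger) and stays where it is left.
- table_top (a point): centre of the dark grey turntable's top face, 52 mm above the bench (a hub cap stands up to 64 mm). The table is 164 mm across and has eight vial pockets on a 58 mm radius, 45 degrees apart.
- index_arm_end (a point): outer end of the aluminium index arm, mid-width, on its top face (46 mm above the bench), 138 mm from the turning axis. The arm is 26 mm wide and 12 mm thick, is fixed to the turntable, carries the plunger out over the ring, and at table angle 0 points along minus x of the base, opposite the needle.
- plunger (a joint): travel of the indexing plunger, m: 0 = fully up (locked), grows as it is pressed straight down; from 0.005 on it is clear of its hole and the table can turn; 0.012 = bottomed. Spring 5 N up, 6.5 N clear, 8.5 N at the bottom. Let go between holes it rides under the ring at 0.005 and springs up by itself in the next hole it meets (within 2 mm of that hole's centre), which stops the table.
- plunger_top (a point): centre of the flat top of the plunger's black mushroom head (36 mm across, 14 mm thick), 100 mm above the bench when up, 120 mm from the turning axis; moves with plunger and table. Below it a 10 mm steel stem and an aluminium boss on the arm (32 mm across, top 67 mm above the bench).
- needle_tip (a point): tip of the sampling needle (3 mm steel needle below a yellow hub), fixed, 58 mm from the turning axis, 8 mm above the cap of the vial under it.
- vial_red: the vial to be sampled: glass vial 20 mm across, 53 mm tall, red cap; loose in a pocket (18 mm deep, floor 34 mm above the bench) of the turntable, next to the one under the needle, on its left or on its right. Origin: centre of its underside; z up.
- vial_blue: the same kind of vial with a blue cap, in the pocket on the other side of the needle. Origin: centre of its underside; z up.
- vial_white: vial with a white cap, under the needle at the start. Origin as above.
- vial_black_a: vial with a black cap, further round the table. Origin as above.
- vial_black_b: vial with a black cap, further round the table on the other side. Origin as above.
- beaker_100a: bystander: small empty glass beaker 52 mm across, 68 mm tall. Origin: centre of its underside.
- pp_bottle: bystander: squat bottle with blue cap, 57 mm across, 76 mm tall. Origin: centre of its underside.
- petri_dish: bystander: covered dish 62 mm across, 14 mm tall. Origin: centre of its underside.
- marker_black: bystander: black marker pen, 136 mm long. Origin: centre of its underside.
- lab_timer: bystander: white bench timer 66 x 62 x 19 mm. Origin: centre of its underside.

How it is judged:
By the outcome, as a careful person would: the job done as asked, in the order asked, and still so for the second after the job is handed in, with the robot touching nothing.
It also fails if it takes over 48 s, if anything falls off the work surface, if the arm or the gripper's body presses on something with over 40 N, if the wrist force passes 120 N, or if a joint passes its speed limit or range.

ROBOT

A 6-joint arm with a two-finger parallel gripper is mounted at the origin on a cart in front of the work surface, level with it; the furniture and walls round the work are solid. World frame = base frame: x ahead of the robot, y to its left, z up, the work surface at z = 0. Lengths are in mm, angles in rad, forces in N, time in s.
With the tool pointing down it reaches from about 350 to 875 mm from the base axis. Payload 4.2 kg.
Tool frame: the origin (TCP) lies on the mounting face of the last link; the fingertips stand 173 mm ahead of it and the grasp point (between the pads) lies 155 mm ahead of it; z points along the fingers, y is the direction in which the jaws open and shut (so a half turn about z gives the same grasp; the last joint's range is limited). The gripper opens to 85 mm and grips with 20 to 120 N. Pads are 22 mm wide; open, the fingers measure 114 mm over their backs; the gripper's body (76 mm by 85 mm) begins 54 mm behind the grasp point. The pads swing forward as they close: fully open they stand 13 mm farther back than shut.
Start: joints at [-0.989, 0.385, 0.008, 0, -1.194, -0.259], TCP at [198.28, -592.693, 404.712] pointing down, gripper open.
Joint ranges: [-3.14, 3.14], [-1.21, 2.06], [-1.07, 1.41], [-3.16, 2.05], [-2.99, -0.16], [-3.1, 3.1]. Speed limits (rad/s): [2.79, 2.79, 3.14, 3.14, 3.14, 3.14].

INTERFACE

Orientations are given as a unit quaternion [x, y, z, w].
In Python, from bench import arm gives the robot as it stands. The module is installed in compiled form; this text tells all that it offers.
- The arm moves only by the tool play_rows, never from a script. Its argument "moves" is a list of rows, each a list of 3 entries, a list of its own where there are three numbers: the shift along the world's x, y, z in units of 30 cm (1.0 is 30 cm), then the turn about the world's z in units of 30 degrees (1.0 is 30 degrees), then the gripper's target within -1 to 1 (shut at 1, half-way at 0, fully open at -1). In form: [[[x, y, z], turn, jaw], ...]. A call has 1 to 12 rows; each row is the pose to reach, as a shift and turn from the pose measured when the call began; what a row does not reach only later rows make up. A row lasts 1/8 s, in which the tool goes at most 62.5 mm and 10.7 degrees, less where a joint would pass 70% of its speed; a pose out of reach is approached as far as the arm can. A call with a number of a shift or a turn outside -1 to 1 is refused whole. A call with a gripper value outside its range is refused whole. The fingers move at their own pace and stop on an object; the grip force is fixed at half the most. Time passes only in rows, so rows that repeat a pose let the fingers close. It gives the time, the measured TCP pose, the force and the opening at its end, in the units of the state.
- arm.read_state(): the state, without advancing time (a new reading comes with each control period).
- arm.get_image(name): name is "side" or "top"; returns a dict with "pixels" (480x640x3 uint8, red, green, blue), "vfov" (degrees; the focal length in pixels is half the picture's height over the tangent of half this angle, whatever the lens; pixels are square), "cx", "cy" (the principal point, pixels), "xyz" and "rotation" of the camera in the world. Camera axes: x right, y up, looking along -z (the intrinsics and any distortion apply to the point x, -y, -z); pixel columns grow to the right and rows downward; lengths in mm; the calibration is good to about 2 mm. A picture is of the moment at which its call begins. There is no depth.
- arm.job_done(): hands the job in, once; it reports no verdict.
Trained networks look in a picture, given as the dict that the camera call returned (one of the last four; its "shot" number tells which), for a name from the list of things; names that differ only in an ending like _2 or _b are one class to them, and where a whole thing is asked for, a point or a joint stands for the part that bears it (a point fixed in the world has none). Each returns a list of dicts, best first, with "conf" (0 to 1); they miss things now and then, are a little off and sometimes report something else, mostly with a low value. They report only what shows in the picture. A call takes as long as a camera call.
- arm.look_for(name, picture): "centre" ([x, y, z] in mm, in world coordinates, good to about 4 mm: the middle of the surface that is visible of it).
The state is a dict: "clock": time; "joints": joint angles; "joint_vel": joint speeds; "joint_efforts": joint torques, N m; "position": TCP position; "ee_rot": TCP orientation; "contact_force": force on the tool from outside, world axes, zero at the start; "wrist_torque": the same for the moment, N m; "gripper_width": finger opening in mm.
Only numpy, scipy, OpenCV 4.12 (cv2) and the standard library are available. Lean on these libraries where they do the work, as an engineer would, in place of code of your own. Each camera call takes 0.05 s, during which the arm holds its last target.

## Working session

There is one attempt and no reset: what is moved stays moved. The work goes in short steps, Python scripts to look and compute and a tool call to move; the robot and the scene stay as the last step left them, time stands still between calls to the robot, and variables do not carry over. Pictures are saved under pics/ and viewed, and the job is handed in when it is done.

Besides the shell and the picture viewer there is one more tool, called after "Emit:" as name([rows], argument=value, ...), one row to a line, values as JSON. play_rows: Moves the arm, as the interface text tells. Shifts and turns lie within -1 to 1; 1 stands for 30 cm of shift or 30 degrees of turn. Its arguments: {"type":"object","properties":{"moves":{"type":"array"}},"required":["moves"]}

```bash
mkdir -p pics; cat > h.py <<'E'
from bench import arm
import cv2, numpy as np
def snap(n,f):
    d=arm.get_image(n); cv2.imwrite('pics/'+f,d['pixels'][:,:,::-1]); return d
def look(d,names):
    for n in names:
        r=arm.look_for(n,d)
        print(n,[(np.round(q['centre']).tolist(),round(q['conf'],2)) for q in r[:3]])
E
python3 - <<'E'
from h import *
for n in ['top','side']:
    d=snap(n,n+'1.png'); print({k:v for k,v in d.items() if k!='pixels'})
    look(d,['carousel','plunger_top','index_arm_end','turntable','vial_red','vial_blue','vial_white','needle_tip','vial_black_a','beaker_100a','pp_bottle','petri_dish','marker_black','lab_timer'])
print(arm.read_state())
E
```

```text
{'vfov': 48.49310432756507, 'cx': 326.4189260562498, 'cy': 242.12546571452393, 'xyz': array([ 372.90072839,   12.46742891, 1532.76192571]), 'rotation': array([ 0.0362916 , -0.04546463, -0.70445889,  0.70735674]), 'shot': 1}
carousel [([562.0, -0.0, 26.0], 0.94)]
plunger_top [([453.0, -49.0, 103.0], 0.62)]
index_arm_end [([337.0, -324.0, 17.0], 0.6), ([549.0, -21.0, 49.0], 0.55), ([720.0, 318.0, 15.0], 0.23)]
turntable [([550.0, -16.0, 51.0], 0.69)]
vial_red [([583.0, 41.0, 87.0], 0.47), ([367.0, 337.0, 12.0], 0.23)]
vial_blue [([612.0, -34.0, 88.0], 0.62), ([550.0, -19.0, 49.0], 0.59)]
vial_white []
needle_tip [([558.0, -3.0, 25.0], 0.61), ([365.0, -161.0, 73.0], 0.54)]
vial_black_a [([584.0, 43.0, 86.0], 0.67), ([578.0, -64.0, 87.0], 0.5), ([538.0, 42.0, 86.0], 0.44)]
beaker_100a [([336.0, -324.0, 18.0], 0.64)]
pp_bottle [([369.0, -163.0, 73.0], 0.62), ([546.0, -14.0, 50.0], 0.5)]
petri_dish [([646.0, -306.0, 13.0], 0.83), ([549.0, -20.0, 55.0], 0.48)]
marker_black [([368.0, 333.0, 14.0], 0.62), ([364.0, -161.0, 77.0], 0.57)]
lab_timer [([721.0, 318.0, 15.0], 0.68)]
{'vfov': 49.9578
[... 940 characters left out ...]
rray([-9.89414034e-01,  3.84700456e-01,  7.92212135e-03, -1.01180421e-05,
       -1.19405009e+00, -2.58644048e-01]), 'joint_vel': array([-9.94956946e-04, -1.24338764e-04,  7.34331286e-04, -7.23901987e-05,
       -1.82625488e-03, -1.06955265e-03]), 'joint_efforts': array([-3.69607633e-04, -3.92082059e+01,  1.88611042e+01,  4.19058502e+00,
       -4.03662116e-04, -2.71760888e-05]), 'position': array([ 198.2723462 , -592.6947356 ,  404.71897355]), 'ee_rot': array([-1.60667855e-01,  9.87008531e-01,  1.65721742e-05, -2.24896356e-06]), 'contact_force': array([-0.07662339, -0.42907516,  0.83010485]), 'wrist_torque': array([-0.01069355, -0.02951787, -0.01157944]), 'gripper_width': 85.51583967004784}
```

View pics/top1.png

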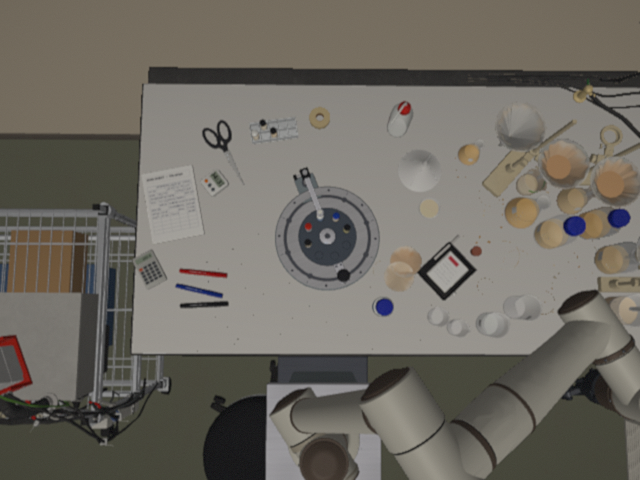

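View pics/side1.png

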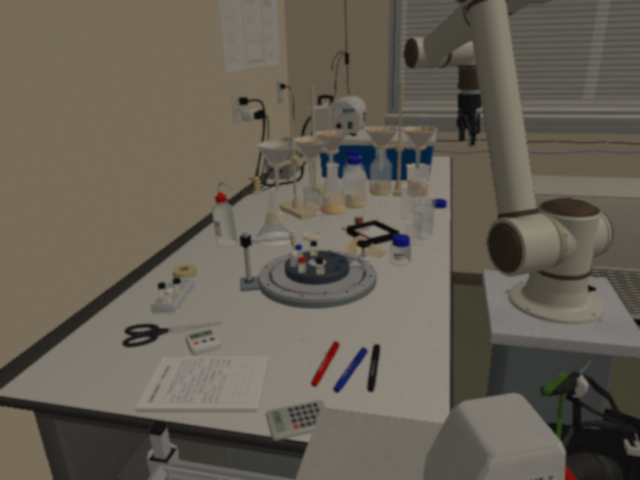

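```bash
cat >> h.py <<'E'
from scipy.spatial.transform import Rotation as R
def K(d):
    f=240/np.tan(np.radians(d['vfov']/2)); return f
def px2w(d,u,v,z):
    f=K(d); r=R.from_quat(d['rotation']).apply([(u-d['cx'])/f,-(v-d['cy'])/f,-1.])
    c=np.array(d['xyz']); return c+r*(z-c[2])/r[2]
def w2px(d,p):
    f=K(d); q=R.from_quat(d['rotation']).inv().apply(np.array(p)-d['xyz']); return d['cx']+f*q[0]/-q[2], d['cy']-f*q[1]/-q[2]
E
python3 - <<'E'
from h import *
im=cv2.imread('pics/top1.png')[160:310,260:400]; cv2.imwrite('pics/c1.png',cv2.resize(im,None,fx=4,fy=4,interpolation=cv2.INTER_CUBIC))
im=cv2.imread('pics/side1.png')[220:310,230:390]; cv2.imwrite('pics/c2.png',cv2.resize(im,None,fx=5,fy=5,interpolation=cv2.INTER_CUBIC))
E
```

```text
(no output)
```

View pics/c1.png

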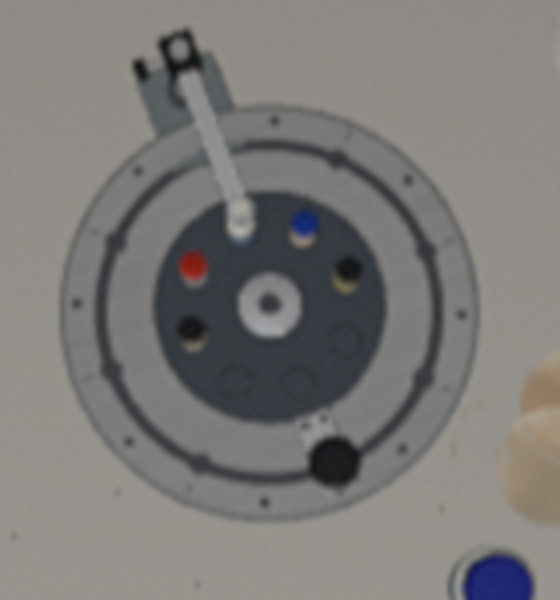

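View pics/c2.png

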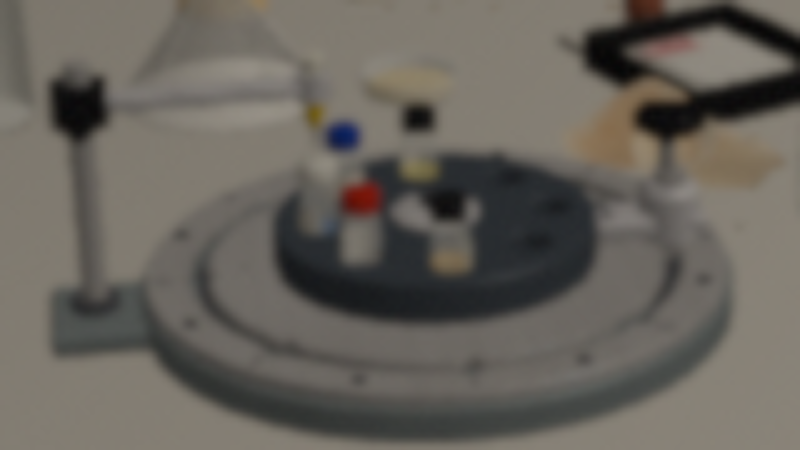

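```bash
python3 - <<'E'
from h import *
from scipy.optimize import least_squares
d=arm.get_image('top'); e=arm.get_image('side')
H=[(337,158),(424,247),(424,378),(200,463),(110,370),(116,242)]
P=np.array([px2w(d,260+(u+.5)/4-.5,160+(v+.5)/4-.5,28)[:2] for u,v in H])
k=np.array([-1,-2,-3,-5,-6,-7])
a0=np.radians(24)
def m(p): 
    a=p[2]+k*np.pi/4; return np.c_[p[0]+120*np.cos(a),p[1]+120*np.sin(a)]
s=least_squares(lambda p:(m(p)-P).ravel(),[562,0,a0]); print(s.x,np.degrees(s.x[2]),s.fun.round(1))
pl=px2w(d,260+334.5/4-.5,160+460.5/4-.5,100); print('pl top',pl)
u,v=(668,112); print('pl side',px2w(e,230+u/5,220+v/5,98))
u,v=(672,203);
c=s.x
for z in (100,):
  for t in (0,-45): 
    a=c[2]+np.pi+np.radians(t); print(t,c[0]+120*np.cos(a),c[1]+120*np.sin(a))
for n,q in (('pil',(180,50)),('red',(193,265)),('blue',(305,222))):
    print(n,px2w(d,260+q[0]/4,160+q[1]/4,147 if n=='pil' else 87)[:2]-c[:2])
E
```

```text
[ 5.62811733e+02 -7.88952859e+00  3.73962276e-01] 21.426460090613546 [ 0.4  0.6 -1.4 -0.9  0.8  0.3 -0.3 -0.2  0.2 -0.7  0.3  0.8]
pl top [451.67691667 -51.0953535  100.        ]
pl side [449.14968709 -46.90020136  98.        ]
0 451.10526756530123 -51.7263351874866
-45 452.8260305391246 40.10156730742695
pil [157.14386986  60.16035423]
red [21.68864882 51.78211441]
blue [ 51.93976387 -24.92392391]
```

Emit:
play_rows([
  [[0.42, 0.905, 0], 0, 1],
  [[0.42, 0.905, 0], 0, 1],
  [[0.42, 0.905, 0], 0, 1],
  [[0.42, 0.905, 0], 0, 1],
  [[0.42, 0.905, 0], 0, 1],
  [[0.42, 0.905, 0], 0, 1],
  [[0.42, 0.905, 0], 0, 1],
])

```text
clock: 2.48
position: [324.4, -321.2, 405.0]
ee_rot: [-0.161, 0.987, -0.0, 0.0]
contact_force: [-0.2, 0.5, -0.2]
gripper_width: -0.1
```

Emit:
play_rows([
  [[0.423, 0.902, 0], 0, 1],
  [[0.423, 0.902, 0], 0, 1],
  [[0.423, 0.902, 0], 0, 1],
  [[0.423, 0.902, 0], 0, 1],
  [[0.423, 0.902, 0], 0, 1],
  [[0.423, 0.902, 0], 0, 1],
  [[0.423, 0.902, -0.1], 0, 1],
  [[0.423, 0.902, -0.25], 0, 1],
  [[0.423, 0.902, -0.37], 0, 1],
  [[0.423, 0.902, -0.37], 0, 1],
])

```text
clock: 3.72
position: [450.3, -52.4, 291.8]
ee_rot: [-0.159, 0.987, -0.0, -0.003]
contact_force: [0.2, -0.9, 0.0]
gripper_width: 0.1
```

```bash
python3 - <<'E'
from h import *
d=snap('top','t2.png');e=snap('side','s2.png')
im=cv2.imread('pics/t2.png')[160:310,260:400]; a=cv2.resize(im,(400,430),interpolation=cv2.INTER_CUBIC)
im=cv2.imread('pics/s2.png')[200:300,320:420]; b=cv2.resize(im,(400,430),interpolation=cv2.INTER_CUBIC)
cv2.imwrite('pics/c3.png',np.hstack([a,b]))
s=arm.read_state(); print(s['position'],s['contact_force'])
E
```

```text
[451.85869372 -51.6725779  294.84037164] [-0.37586774  0.56166766 -0.04884985]
```

View pics/c3.png

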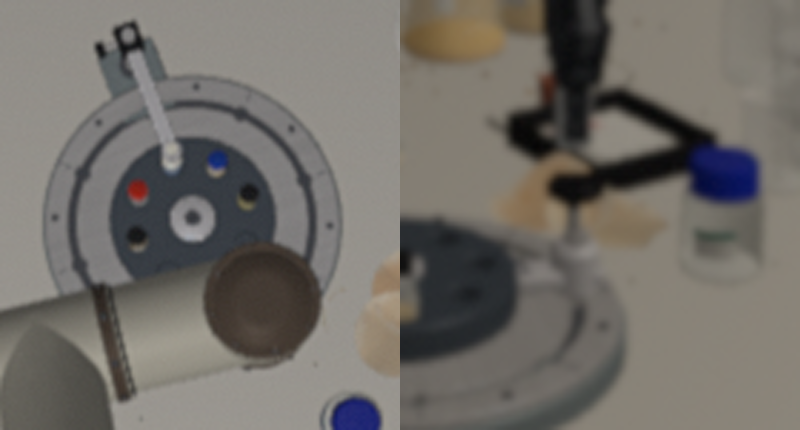

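Emit:
play_rows([
  [[0, 0, -0.03], 0, 1],
  [[0, 0, -0.055], 0, 1],
  [[0, 0, -0.07], 0, 1],
  [[0, 0, -0.083], 0, 1],
  [[0, 0, -0.083], 0, 1],
  [[0, 0, -0.083], 0, 1],
])

```text
clock: 4.58
position: [451.9, -51.6, 270.4]
ee_rot: [-0.16, 0.987, -0.001, 0.001]
contact_force: [-1.9, -1.0, 5.9]
gripper_width: -0.1
```

```bash
python3 - <<'E'
from h import *
for i in range(3):
  arm.get_image('side');s=arm.read_state(); print(s['clock'],s['position'],s['contact_force'],s['wrist_torque'])
E
```

```text
4.625 [451.86750308 -51.63270601 270.37851908] [-1.37397179  0.18806186  5.42399964] [ 0.01527143  0.52316225 -0.03954773]
4.675 [451.86521571 -51.62870176 270.39078323] [-1.81372194  0.51691546  4.79048825] [-0.0473727   0.52437376 -0.07599145]
4.725 [451.86085606 -51.64231272 270.41264562] [-1.69470585  1.08357771  5.21306689] [-0.05018226  0.51468228 -0.02867556]
```

Emit:
play_rows([
  [[0, 0, -0.007], 0, 1],
  [[0, 0, -0.014], 0, 1],
  [[0, 0, -0.02], 0, 1],
  [[0, 0, -0.02], 0, 1],
  [[0, 0, -0.02], 0, 1],
])

```text
clock: 5.35
position: [451.9, -51.6, 265.0]
ee_rot: [-0.161, 0.987, -0.001, 0.001]
contact_force: [-2.3, -0.3, 6.4]
gripper_width: 0.1
```

```bash
python3 - <<'E'
from h import *
F=[]
for i in range(5):
  snap('side','s3.png');s=arm.read_state(); F.append(s['contact_force'])
print(s['clock'],s['position'],np.mean(F,0))
im=cv2.imread('pics/s3.png')[200:300,320:420]; cv2.imwrite('pics/c4.png',cv2.resize(im,(600,600),interpolation=cv2.INTER_CUBIC))
E
```

```text
5.6 [451.8470875  -51.65878287 265.05768202] [-2.52867323  0.01757832  5.95025888]
```

View pics/c4.png

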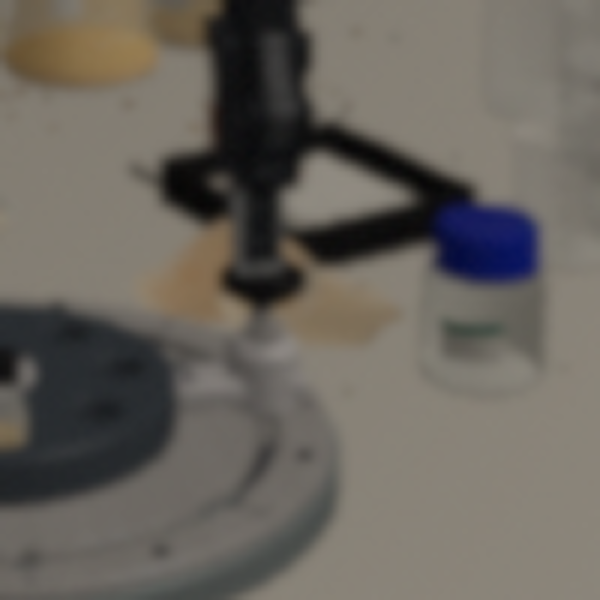

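Emit:
play_rows([
  [[0, 0, -0.008], 0, 1],
  [[0, 0, -0.008], 0, 1],
  [[0, 0, -0.008], 0, 1],
])

```text
clock: 5.98
position: [451.9, -51.6, 263.4]
ee_rot: [-0.161, 0.987, -0.001, 0.001]
contact_force: [-1.8, -0.3, 6.9]
gripper_width: 0.1
```

```bash
python3 - <<'E'
from h import *
F=[]
for i in range(5):
  d=arm.get_image('side');s=arm.read_state(); F.append(s['contact_force'])
print(s['clock'],s['position'],np.mean(F,0))
C=np.array([562.8,-7.9]); p=s['position'][:2]
for a in range(5,50,5):
  t=-np.radians(a); M=np.array([[np.cos(t),-np.sin(t)],[np.sin(t),np.cos(t)]])
  print(a,((M@(p-C)+C-p)/300).round(4))
E
```

```text
6.225 [451.84504237 -51.66740448 263.35522201] [-2.14917658 -0.24565942  6.66501981]
5 [-0.0113  0.0328]
10 [-0.0197  0.0664]
15 [-0.0252  0.1007]
20 [-0.0276  0.1353]
25 [-0.027  0.17 ]
30 [-0.0234  0.2045]
35 [-0.0168  0.2385]
40 [-0.0072  0.2719]
45 [0.0052 0.3043]
```

Emit:
play_rows([
  [[-0.006, 0.0164, -0.003], -0.08, 1],
  [[-0.0113, 0.0328, -0.003], -0.167, 1],
  [[-0.0157, 0.0495, -0.003], -0.25, 1],
  [[-0.0197, 0.0664, -0.003], -0.333, 1],
  [[-0.0228, 0.0835, -0.003], -0.417, 1],
  [[-0.0252, 0.1007, -0.003], -0.5, 1],
  [[-0.0252, 0.1007, -0.003], -0.5, 1],
])

```text
clock: 7.1
position: [444.3, -21.2, 263.2]
ee_rot: [-0.031, 1.0, -0.001, 0.001]
contact_force: [-3.2, 0.5, 7.5]
gripper_width: -0.3
```

```bash
cat > chk.py <<'E'
from h import *
import sys
F=[]
d=snap('top','t%s.png'%sys.argv[1])
for i in range(4):
  e=snap('side','s%s.png'%sys.argv[1]);s=arm.read_state(); F.append(s['contact_force'])
print(s['clock'],s['position'],s['ee_rot'],np.mean(F,0))
C=np.array([562.8,-7.9]); p=s['position'][:2]-C; print('r',np.hypot(*p),'ang from needle-opp',np.degrees(np.arctan2(-p[1],-p[0]))-21.45)
im=d['pixels'][160:310,260:400,::-1]; a=cv2.resize(im,(400,430),interpolation=cv2.INTER_CUBIC)
im=e['pixels'][200:300,260:420,::-1]; b=cv2.resize(im,(400,250),interpolation=cv2.INTER_CUBIC)
b=np.vstack([b,np.zeros((180,400,3),np.uint8)])
cv2.imwrite('pics/c%s.png'%sys.argv[1],np.hstack([a,b]))
E
python3 chk.py 10
```

```text
7.35 [444.29470919 -21.32690293 263.21876613] [-3.09830692e-02  9.99518831e-01 -1.12002848e-03  9.49418125e-04] [-2.16729828 -0.21426754  7.06284561]
r 119.26351357916695 ang from needle-opp -14.985832545475294
```

View pics/c10.png

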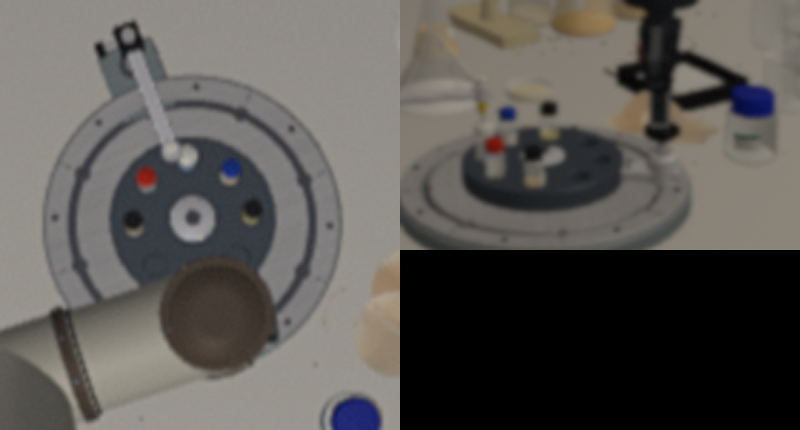

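Emit:
play_rows([
  [[-0.0014, 0.0172, -0.002], -0.083, 1],
  [[-0.0024, 0.0346, -0.002], -0.167, 1],
  [[-0.0024, 0.0519, -0.002], -0.25, 1],
  [[-0.0018, 0.0693, -0.002], -0.333, 1],
  [[-0.0003, 0.0866, -0.002], -0.417, 1],
  [[0.0018, 0.1038, -0.002], -0.5, 1],
  [[0.0047, 0.121, -0.002], -0.583, 1],
  [[0.0084, 0.1378, -0.002], -0.667, 1],
  [[0.014, 0.158, -0.002], -0.767, 1],
  [[0.014, 0.158, -0.002], -0.767, 1],
])

```text
clock: 8.6
position: [448.8, 26.6, 263.4]
ee_rot: [0.169, 0.986, -0.001, 0.001]
contact_force: [-2.6, 1.3, 7.6]
gripper_width: 0.1
```

```bash
python3 chk.py 11
```

```text
8.85 [448.73559518  26.42351576 263.42441697] [ 1.68778751e-01  9.85652709e-01 -8.66366492e-04  1.31176586e-03] [-2.66857868  1.56874983  6.85423129]
r 119.1167166367434 ang from needle-opp -38.197248600935396
```

View pics/c11.png

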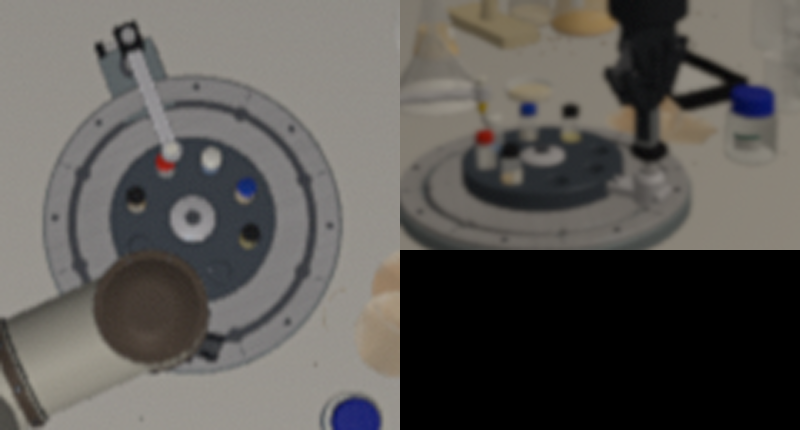

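Emit:
play_rows([
  [[0.0047, 0.0141, -0.002], -0.07, 1],
  [[0.0098, 0.0282, -0.002], -0.14, 1],
  [[0.0154, 0.0423, -0.002], -0.217, 1],
  [[0.0154, 0.0423, -0.002], -0.217, 1],
  [[0.0154, 0.0423, -0.002], -0.217, 1],
])

```text
clock: 9.48
position: [453.6, 39.6, 263.6]
ee_rot: [0.224, 0.975, -0.0, 0.002]
contact_force: [-3.3, 1.0, 7.0]
gripper_width: -0.0
```

```bash
python3 chk.py 12
```

```text
9.725 [453.55447918  39.55206084 263.62566216] [ 2.24259733e-01  9.74527652e-01 -3.72674179e-04  1.81371067e-03] [-2.49511343  1.56142529  6.79610712]
r 119.10617908491626 ang from needle-opp -44.928276226494646
```

Turned 45.0° from the start by the tip's position. Now lift slowly and watch the force.

Emit:
play_rows([
  [[0, 0, 0.007], 0, 1],
  [[0, 0, 0.014], 0, 1],
  [[0, 0, 0.02], 0, 1],
  [[0, 0, 0.023], 0, 1],
  [[0, 0, 0.023], 0, 1],
])

```text
clock: 10.35
position: [453.6, 39.7, 271.0]
ee_rot: [0.224, 0.975, -0.0, 0.002]
contact_force: [-1.9, 1.7, 6.3]
gripper_width: 0.0
```

```bash
python3 chk.py 13
```

```text
10.6 [453.58028158  39.7338103  270.90498876] [ 2.24146423e-01  9.74553424e-01 -1.95233802e-04  1.99145162e-03] [-2.08508005  0.66093302  5.1795655 ]
r 119.15505350247884 ang from needle-opp -45.013378326955795
```

Emit:
play_rows([
  [[0, 0, 0.01], 0, 1],
  [[0, 0, 0.02], 0, 1],
  [[0, 0, 0.1], 0, 1],
  [[0, 0, 0.25], 0, 1],
  [[0, 0, 0.4], 0, 1],
  [[0, 0, 0.4], 0, 1],
])

```text
clock: 11.35
position: [454.3, 39.9, 394.4]
ee_rot: [0.224, 0.975, 0.002, 0.006]
contact_force: [-0.7, 0.1, -0.0]
gripper_width: -0.3
```

Emit:
play_rows([
  [[-0.2, -0.9, 0], 0, 1],
  [[-0.2, -0.9, 0], 0, 1],
  [[-0.2, -0.9, 0], 0, 1],
  [[-0.2, -0.9, 0], 0, 1],
  [[-0.2, -0.9, 0], 0, 1],
  [[-0.2, -0.9, 0], 0, 1],
  [[-0.2, -0.9, 0], 0, 1],
])

```text
clock: 12.22
position: [394.2, -229.7, 393.7]
ee_rot: [0.224, 0.975, 0.002, 0.005]
contact_force: [-0.1, 0.4, -0.1]
gripper_width: 0.0
```

```bash
python3 chk.py 14; python3 - <<'E'
from h import *
d=arm.get_image('side');look(d,['plunger_top'])
print(w2px(d,[452.8,40.1,100]),w2px(d,[452.8,40.1,95]))
b=cv2.imread('pics/s14.png')[210:310,230:390]; cv2.imwrite('pics/c15.png',cv2.resize(b,(800,500),interpolation=cv2.INTER_CUBIC))
E
```

```text
12.475 [ 394.58892029 -229.28086767  394.41655593] [0.22316516 0.97476142 0.00227473 0.00568447] [-0.00902869  0.3735419  -0.15636424]
r 278.0367887688552 ang from needle-opp 31.32146287310898
plunger_top []
(np.float64(356.4104372903648), np.float64(255.0200057121273)) (np.float64(356.41149167627447), np.float64(256.97410596256964))
```

View pics/c14.png

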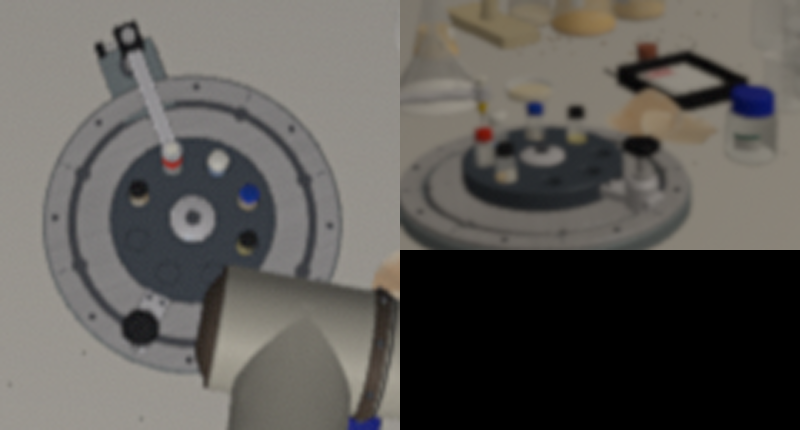

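View pics/c15.png

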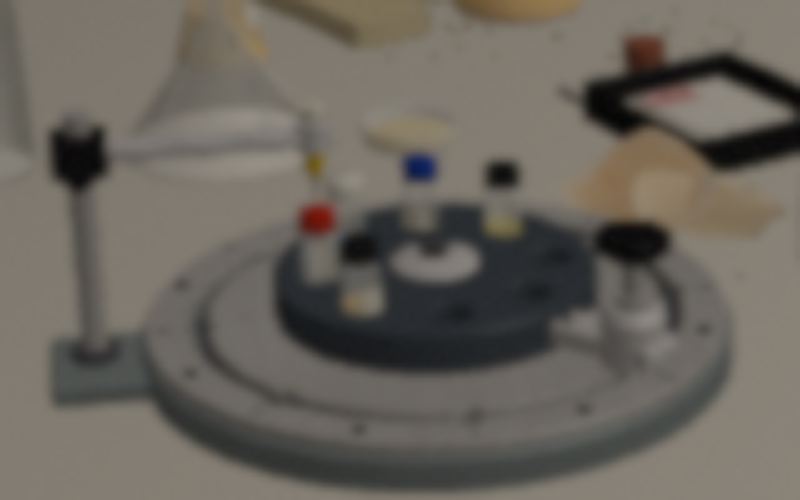

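```bash
python3 - <<'E'
from h import *
e=arm.get_image('side'); d=arm.get_image('top')
def blob(im,box):
    x0,y0,x1,y1=box; g=cv2.cvtColor(im,cv2.COLOR_BGR2GRAY)[y0:y1,x0:x1]
    m=(g<60).astype(np.uint8); n,l,s,c=cv2.connectedComponentsWithStats(m); i=1+np.argmax(s[1:,4]); return c[i]+[x0,y0],s[i]
for f,box,p in (('side1.png',(352,234,376,250),[451.3,-51.4]),('s14.png',(344,246,368,270),[452.8,40.1])):
    c,s=blob(cv2.imread('pics/'+f),box); print(f,c,s, 'pred head mid up',w2px(e,p+[93]),'at 5mm',w2px(e,p+[88]))
for f,box,p in (('top1.png',(330,260,356,290),[451.3,-51.4]),('t14.png',(296,262,322,290),[452.8,40.1])):
    c,s=blob(cv2.imread('pics/'+f),box); q=px2w(d,*c,98); print(f,c,s[4],q)
E
```

```text
side1.png [366.24  242.248] [  5   4  19  11 125] pred head mid up (np.float64(363.01592750999237), np.float64(243.5426656136518)) at 5mm (np.float64(363.0074835668706), np.float64(245.3854842686165))
s14.png [352.28143713 260.13173653] [  0   8  20  16 167] pred head mid up (np.float64(356.41191252938654), np.float64(257.7540757670251)) at 5mm (np.float64(356.4129624172787), np.float64(259.69983981243604))
top1.png [343.16806723 274.94117647] 119 [450.93626616 -51.29987028  98.        ]
t14.png [308.54166667 273.84166667] 120 [453.51571834  41.92762025  98.        ]
```

```bash
python3 - <<'E'
from h import *
a=cv2.imread('pics/side1.png')[230:275,345:385]; b=cv2.imread('pics/s14.png')[243:288,335:375]; c=cv2.imread('pics/s12.png')[243:288,335:375]
# distance head top -> in column profile
print(cv2.cvtColor(a,6)[:,16:24].mean(1).round().astype(int))
for k in (a,b,c): pass
print(cv2.cvtColor(b,6)[:,17:25].mean(1).round().astype(int))
print(cv2.cvtColor(c,6)[:,17:25].mean(1).round().astype(int))
cv2.imwrite('pics/c16.png',np.clip(1.5*np.hstack([cv2.resize(k,(260,292),interpolation=cv2.INTER_CUBIC) for k in (a,b,c)]).astype(float),0,255))
E
```

```text
[119 126 126 118 105  92  88  90  90  80  52  22  14  16  16  20  36  65
  89 101 104 104 102 101 100 100 106 116 122 118 108 101 100 100 100  99
  99  98  96  94  92  88  85  83  83]
[114 116 119 120 121 122 121 120 118 113  98  63  27  14  13  14  14  15
  26  47  68  82  89  91  92  94  95  94  98 108 115 115 107  97  91  91
  92  90  86  85  87  91  96 100 104]
[ 23  26  33  38  42  43  43  43  44  44  43  43  44  44  47  52  51  39
  24  16  13  16  31  58  81  93  95  95  98 108 116 115 108  97  92  92
  92  90  86  85  88  92  97 102 105][ WARN:0@0.082] global loadsave.cpp:1063 imwrite_ Unsupported depth image for selected encoder is fallbacked to CV_8U.
```

View pics/c16.png

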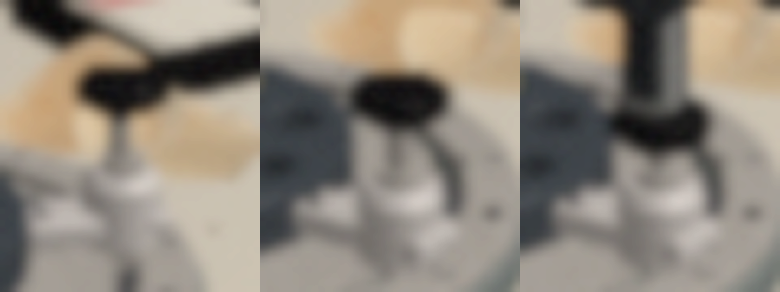

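```bash
python3 -c "
from bench import arm
print(arm.job_done())"
```

```text
the job is handed in; nothing more can be done
None
```

The carousel is indexed one hole clockwise and the red-capped vial is now under the needle. I handed the job in at about 12.7 s on the robot's clock.

With the gripper shut, the fingertips pressed the plunger head down about 9.5 mm at roughly 7 N. They then pushed the table round an arc until the tip had turned 45.0° from its start. I lifted off slowly and backed the arm clear.

**Last checks:**
- **Plunger:** the head still pushed on the tips with 5.2 N when only about 2 mm down, so it had entered the new hole. In the side images it rose about 9 mm from its pressed position, which fits fully up.
- **Turn:** the top image after retreat put the plunger head at about (453.5, 42). The new hole was predicted at (453, 40).
- **Vial:** in both views the red cap sits under the needle, with the white cap next to it.
- **Clearance:** the robot touches nothing (force under 0.5 N). I noticed no bystander moved in the last views, but I did not measure their positions again.

**Checks that failed or disagreed:**
- The plunger detector found nothing in the last side image.
- My dark-blob measurement there was spoiled by the dark background, so I compared intensity profiles instead.
- The top image alone gave a turn of about 45.7°, which I put down to pixel noise.

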